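# Stop the glaze-booth extractor, then restart it on the round key

### The arm

A 6-joint arm with a two-finger parallel gripper is mounted at the origin on the work surface. World frame = base frame: x ahead of the robot, y to its left, z up, the work surface at z = 0. Lengths are in mm, angles in rad, forces in N, time in s.
With the tool pointing down it reaches from about 300 to 775 mm from the base axis. Payload 14.6 kg.
Tool frame: the origin (TCP) lies on the centre line of the jaws, within the pads' length; the fingertips stand 8 mm ahead of it and the grasp point (between the pads) lies 11 mm behind it; z points along the fingers, y is the line along which they close (so a half turn about z gives the same grasp; the last joint's range is limited). The gripper opens to 94 mm and grips with 3 to 60 N. Pads are 16 mm wide; open, the fingers measure 119 mm over their backs; the gripper's body (75 mm by 177 mm) begins 78 mm behind the grasp point.
Start: joints at [1.152, 0.3, 1.521, -0, 1.321, -0.067], TCP at [189.52, 516.305, 213.446] pointing down, gripper open.
Joint ranges: [-3.03, 3.03], [-0.79, 2.21], [0.23, 2.52], [-1.04, 4.18], [0, 3.07], [-2.55, 2.55]. Speed limits (rad/s): [2.22, 2.22, 2.57, 3.14, 3.14, 3.14].

### API

Orientations are given as [roll, pitch, yaw] about the fixed x, y, z axes, in that order (R = Rz(yaw) Ry(pitch) Rx(roll)).
In Python, from cell import manip gives the robot as it stands.
- The arm moves only by the tool jog_arm, never from a script. Its argument "rows" is one flat list of numbers, 7 for each row, row after row: the shift along the world's x, y, z in cm, then the turn, a rotation vector about the world's x, y, z in rad, then the closure, from 0 (fully open) to 1 (shut). In form: [dx, dy, dz, rx, ry, rz, fingers, dx, dy, dz, rx, ry, rz, fingers, ...]. A call has 1 to 20 rows; each row shifts and turns the commanded pose from where the row before left it; what a row does not reach is not made up. A row lasts 1/12 s, in which the tool goes at most 41.7 mm and 7.16 degrees, less where a joint would pass 70% of its speed; a pose out of reach is approached as far as the arm can. A call with a gripper value outside its range is refused whole. The fingers move at their own pace and stop on an object; "newtons" is the grip in N (left out, the last holds). Time passes only in rows, so rows that do not move let the fingers close. It gives the time, the measured TCP pose, the force, the opening and the grip force at its end, in the units of the state.
- manip.read_state(): the state, without advancing time (a new reading comes with each control period).
- manip.camera(name): name is "scene" or "top" or "wrist"; returns (picture, depth): 480x640x3 uint8, blue, green, red; 480x640 float32, mm along the optical axis (not along the pixel's ray), 0 where there is no reading.
- manip.camera_model(name): a dict with "K" (3x3 intrinsics, pixels), "R" (3x3) and "t" (3): a world point X has camera coordinates R X + t. Camera axes: x right, y down, z forward; pixel columns grow to the right and rows downward; lengths in mm; the calibration is good to about 2 mm. A picture is of the moment at which its call begins: read the wrist's pose just before it. camera_model takes no time and is no camera call; for the wrist camera it gives the pose at the moment of the call.
- manip.sign_off(): hands the job in; it is judged then, once.
The state is a dict: "clock": time; "joints": joint angles; "qd": joint speeds; "effort": joint torques, N m; "eef_pos": TCP position; "eef_rot": TCP orientation; "wrist_force": force on the tool from outside, world axes, zero at the start; "moment": the same for the moment, N m; "finger_gap": finger opening in mm; "finger_force": force on a finger pad.
Only numpy, scipy, OpenCV 4.12 (cv2) and the standard library are available. Lean on these libraries where they do the work, as an engineer would, in place of code of your own. Each camera call takes 0.05 s, during which the arm holds its last target. There are 200 camera calls.

### The job

The extractor has to stop before it changes speed, and its bank of four interlocked keys has no off key: ease one of the raised keys part-way down, just until the latched key jumps up, and let go before it catches, so that all four keys stand up. Then press the round key all the way so that it locks down, and leave it locked with the other three keys up. Press without ramming, and leave the pots, jars and tools around it standing where they are.

Things in the scene. Friction and masses are not known exactly. Their poses are not given: they have to be found in the camera images.
- console: Grey sheet-metal desk console, 160 (x) by 226 (y) by 99 mm high, fixed to the bench; origin at the centre of its underside, z up; its front faces its own -x, roughly towards the robot. Behind its sloping key panel is a flat ledge, 45 mm deep and 99 mm high, on which a small pot stands.
- panel (a point): Centre of the key panel's face, axes as the console's. The panel slopes 25 degrees, rising away from the robot: outward normal (-0.423, 0, 0.906) in the console's frame; keys are pressed along (0.423, 0, -0.906). Four white keys in a level row along y, 42 mm apart (y = -63, -21, 21, 63 mm), order varies. Cap tops stand 28 mm out of the panel when up, 6.5 mm when bottomed.
- key_round_top (a point): Centre of the top face of the key to be locked down: round cap, 30 mm across, 8 mm thick. Axes as the console's. Moves with the key.
- key_bar_top (a point): Centre of the top face of the key that is latched down at the start: narrow bar cap, 12 mm along the row by 36 mm up the slope. Axes as the console's.
- key_square_top (a point): Centre of the top face of the key with the square cap, 28 by 28 mm. Axes as the console's.
- key_cross_top (a point): Centre of the top face of the key with the cross-shaped cap (plus sign, arms 11 mm wide, 34 mm up the slope, 30 mm along the row). Axes as the console's.
- key_round (a joint): Travel of the round key, m: 0 up, grows as pressed, 0.0115 to 0.0205 when latched, 0.0215 at the rigid bottom stop. Every key: 0.5 to 8.5 mm of light free travel (2 to 3 N), then for 8 mm it cams a shared spring bar aside (about 2 N more, higher if fast), then the resistance eases; a latched key springs up during the last third of that camming.
- key_bar (a joint): Travel of the bar key, m: same meaning; latched at the start.
- key_square (a joint): Travel of the square key, m: same meaning; up at the start. Wear shifts the mechanism each time: pressing a raised key trips the latched one somewhere between 5 and 15 mm of travel; about 5 mm deeper the pressed key itself catches and stays down. Let go before that, it springs back up.
- key_cross (a joint): Travel of the cross key, m: same meaning; up at the start.
- brush_jar: Glass jar, 68 mm across, 90 mm high, with brushes standing out to 195 mm; beside the console on its +y side. Origin under its centre. Leave alone.
- glaze_jar: Jar with black cap, 56 mm across, 60 mm high, beside the console on its -y side. Origin under its centre. Leave alone.
- small_pot: Terracotta pot, 34 mm across, 32 mm high, on the console's rear ledge. Origin under its centre. Leave alone.
- brush: Flat paint brush with wooden handle, some 220 mm long, lying on the bench about 60 mm in front of the console, along the row of keys. Leave alone.
- test_tile: Blue glazed tile 50 by 80 by 8 mm lying on the bench. Origin under its centre. Leave alone.
- bisque_vase: Pale vase, 90 mm across, 160 mm high. Origin under its centre. Leave alone.
- water_bowl: White bowl, 120 mm across, 50 mm high. Origin under its centre. Leave alone.
- dip_mug: Terracotta mug, 76 mm across, 85 mm high. Origin under its centre. Leave alone.

How it is judged:
By the outcome, as a careful person would: the job done as asked, in the order asked, and still so for the second after the job is handed in, with the robot touching nothing.
It also fails if it takes over 42 s, if anything falls off the work surface, if the arm or the gripper's body presses on something with over 40 N, if the wrist force passes 120 N, or if a joint passes its speed limit or range.

## Working session

There is one attempt and no reset: what is moved stays moved. The work goes in short steps, Python scripts to look and compute and a tool call to move; the robot and the scene stay as the last step left them, time stands still between calls to the robot, and variables do not carry over. Pictures are saved under pics/ and viewed, at most 10 in all, crops included, and the job is handed in when it is done.

Besides the shell and the picture viewer there is one more tool, called after "Call:" as name(argument=value, ...), one argument or row to a line, values as JSON. jog_arm: Moves the arm, as the interface text tells. Its arguments: {"type":"object","properties":{"rows":{"type":"array"},"newtons":{"type":"number"}},"required":["rows"]}

```bash
mkdir -p pics; ls; python3 - <<'E'
from cell import manip
import cv2,numpy as np
s=manip.read_state();print(s)
for n in("scene","top"):
    im,d=manip.camera(n);cv2.imwrite(f"pics/{n}0.png",im);np.savez(f"pics/{n}0.npz",im=im,d=d,**manip.camera_model(n));print(manip.camera_model(n))
E
```

```text
pics
{'clock': 0.0, 'joints': array([ 1.15238715e+00,  3.00470437e-01,  1.52163274e+00, -3.49702436e-05,
        1.32068633e+00, -6.66069126e-02]), 'qd': array([ 4.37603075e-04,  3.98350894e-05,  4.65710070e-04,  4.31480105e-04,
       -1.05627296e-03, -1.38658906e-04]), 'effort': array([-5.75506929e-04, -5.31810665e+01, -3.52729046e+01,  7.08401855e-02,
        2.43904372e-02, -1.34328266e-04]), 'eef_pos': array([189.42847487, 516.05955978, 212.86483694]), 'eef_rot': array([-3.14039620e+00, -4.58627814e-05,  2.78979904e+00]), 'wrist_force': array([-0.86909642,  0.09712798,  0.72266184]), 'moment': array([-0.0110373 , -0.0295641 , -0.02733577]), 'finger_force': 0.0, 'finger_gap': 93.82938555062493}
{'K': array([[464.46193564,   0.        , 315.45909096],
       [  0.        , 464.46193564, 234.83942545],
       [  0.        ,   0.        ,   1.        ]]), 'R': array([[ 0.87902535,  0.47677245,  0.00157159],
       [ 0.29829957, -0.54739751, -0.78190366],
       [-0.37192984,  0.68778194, -0.6233973 ]]), 't': array([-524.08051065, -107.20693257, 1494.34970986])}
{'K': array([[605.39692001,   0.        , 320.04910778],
       [  0.        , 605.39692001, 251.79992975],
       [  0.        ,   0.        ,   1.        ]]), 'R': array([[-2.79970548e-02, -9.99603641e-01, -2.95395082e-03],
       [-9.92504824e-01,  2.81496507e-02, -1.18919180e-01],
       [ 1.18955198e-01, -3.97576358e-04, -9.92899543e-01]]), 't': array([  29.71837342,  608.66472927, 1253.33859639])}
```

View pics/top0.png

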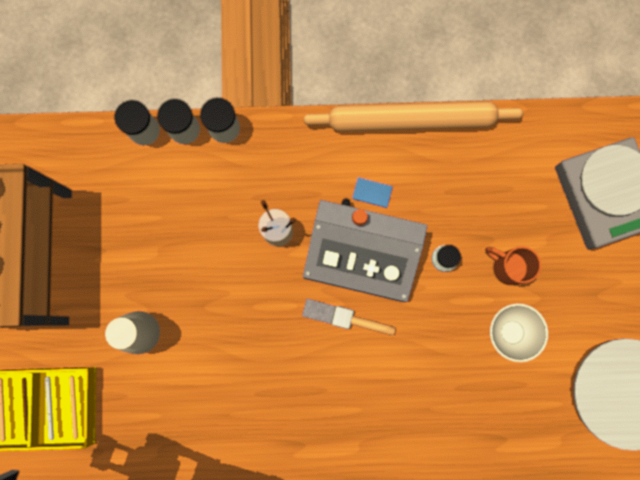

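View pics/scene0.png

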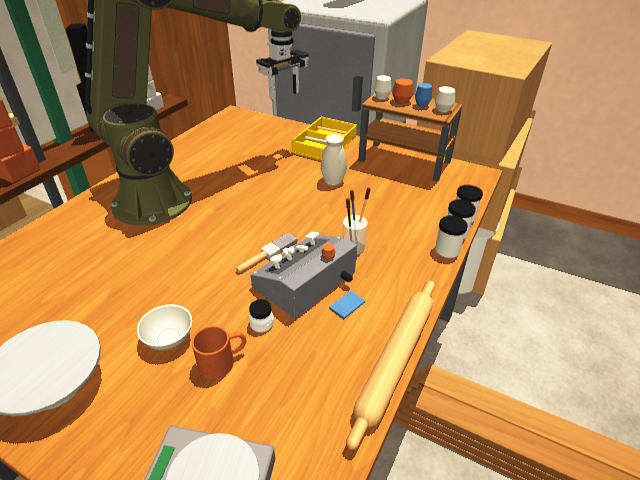

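The top view shows, from +y to -y, square (331,259), bar (351,261), cross (371,268) and round (391,273). I'll trip the bar with the cross key, which is farther from the brushes than the square.

```bash
cat > h.py <<'E'
import numpy as np,cv2
def pts(d,uv):  # uv Nx2 pixels -> world
    K,R,t,D=d["K"],d["R"],d["t"],d["d"]
    uv=np.asarray(uv,float); z=D[uv[:,1].round().astype(int),uv[:,0].round().astype(int)]
    c=np.c_[(uv-[K[0,2],K[1,2]])/[K[0,0],K[1,1]],np.ones(len(uv))]*z[:,None]
    return (c-t)@R
def proj(d,X):
    c=np.asarray(X)@d["R"].T+d["t"]; p=c@d["K"].T; return p[:,:2]/p[:,2:]
def ray(d,uv,z):
    c=np.linalg.inv(d["K"])@[uv[0],uv[1],1]; v=d["R"].T@c; o=-d["R"].T@d["t"]
    return o+v*(z-o[2])/v[2]
E
python3 - <<'E'
from h import *
d=np.load("pics/top0.npz"); im=d["im"]
hsv=cv2.cvtColor(im,cv2.COLOR_BGR2HSV)
m=((hsv[...,2]>170)&(hsv[...,1]<60)).astype(np.uint8); roi=np.zeros_like(m); roi[245:290,315:410]=1
n,l,st,c=cv2.connectedComponentsWithStats(m*roi)
C=[]
for i in range(1,n):
    if st[i,4]<30: continue
    v,u=np.where(l==i); P=pts(d,np.c_[u,v]); print(st[i],c[i],np.median(P,0).round(1),P[:,2].std().round(1))
# console: grey pixels
g=((hsv[...,1]<60)&(hsv[...,2]>50)&(hsv[...,2]<150)).astype(np.uint8); roi[:]=0; roi[195:305,295:435]=1
n,l,st,c=cv2.connectedComponentsWithStats(g*roi); i=1+st[1:,4].argmax()
v,u=np.where(l==i); P=pts(d,np.c_[u,v]); print(st[i])
q=P[P[:,2]>30]; r=cv2.minAreaRect(q[:,:2].astype(np.float32)); print(r)
led=q[q[:,2]>94]; print(led.mean(0),len(led),led[:,2].mean())
for uv in[(360,217),(277,225),(447,258),(267,207)]: print(uv,pts(d,[uv]).round(0))
v,u=np.mgrid[195:250,245:300]; Q=pts(d,np.c_[u.ravel(),v.ravel()]); Q=Q[Q[:,2]>100]; print("brushes",Q.min(0),Q.max(0))
cv2.imwrite("pics/crop.png",cv2.resize(im[190:310,290:450],None,fx=5,fy=5,interpolation=cv2.INTER_CUBIC))
E
```

```text
[323 251  16  16 196] [330.39285714 258.14285714] [588.6  -7.5  97. ] 87.6
[347 253   9  17 108] [350.9537037  260.82407407] [583.  -50.1  83.7] 118.4
[363 260  16  17 155] [370.65806452 267.66451613] [567.2 -89.5  97. ] 10.1
[384 266  15  14 172] [391.06395349 272.55813953] [ 555.8 -129.3   97. ] 93.4
[ 304  219  122   82 5707]
((554.633544921875, -73.35105895996094), (242.35572814941406, 211.75135803222656), 85.05206298828125)
[628.96832541 -86.83936391 129.31122822] 762 129.3112282216353
(360, 217) [[665. -69. 130.]]
(277, 225) [[661.  99.  90.]]
(447, 258) [[ 586. -251.   63.]]
(267, 207) [[682. 112. 175.]]
brushes [455.84356642  13.07119252 101.08030616] [ 692.37054986  124.28304817 1316.90901677]
```

View pics/crop.png

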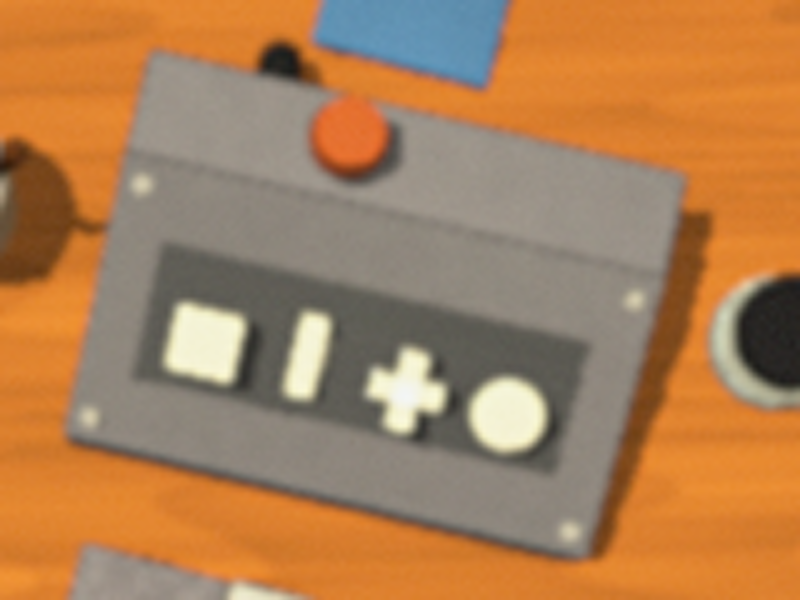

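```bash
cat >> h.py <<'E'
from scipy.spatial.transform import Rotation as Ro
yaw=-0.263; c,s=np.cos(yaw),np.sin(yaw)
ex=np.array([c,s,0]); ey=np.array([-s,c,0]); ez=np.array([0,0,1.])
p=.4226*ex-.9063*ez
KEY={k:np.array([572.,-68.6,97.3])+ey*y for k,y in dict(square=63,bar=21,cross=-21,round=-63).items()}
RT=np.c_[np.cross(ey,p),ey,p]
def delta(s,X,n):
    d=(np.asarray(X)-s["eef_pos"])/10; r=(Ro.from_matrix(RT)*Ro.from_euler("xyz",s["eef_rot"]).inv()).as_rotvec()
    print("total cm",d.round(2),"rot",r.round(4),"per row",(d/n).round(3),(r/n).round(4))
E
python3 - <<'E'
from h import *
from cell import manip
print({k:v.round(1) for k,v in KEY.items()},p,RT)
d=np.load("pics/top0.npz");e=np.load("pics/scene0.npz")
print(proj(d,list(KEY.values())).round(1)); print(proj(e,list(KEY.values())).round(1))
s=manip.read_state(); delta(s,KEY["cross"]-33*p+[0,0,100],18)
E
```

```text
{'square': array([588.4,  -7.8,  97.3]), 'bar': array([577.5, -48.3,  97.3]), 'cross': array([566.5, -88.9,  97.3]), 'round': array([ 555.6, -129.4,   97.3])} [ 0.40806864 -0.10986694 -0.9063    ] [[-0.87513632  0.25997856  0.40806864]
 [ 0.23561857  0.96561439 -0.10986694]
 [-0.4226      0.         -0.9063    ]]
[[330.3 258.2]
 [350.5 263. ]
 [370.7 267.8]
 [391.  272.6]]
[[311.5 233.5]
 [300.  240.9]
 [288.2 248.6]
 [275.8 256.6]]
total cm [ 36.36 -60.14   1.43] rot [-0.1311 -0.4163  0.0876] per row [ 2.02  -3.341  0.079] [-0.0073 -0.0231  0.0049]
```

Call:
jog_arm(
  rows=[2.02,-3.34,0.08,-0.0073,-0.0231,0.0049,1,2.02,-3.34,0.08,-0.0073,-0.0231,0.0049,1,2.02,-3.34,0.08,-0.0073,-0.0231,0.0049,1,2.02,-3.34,0.08,-0.0073,-0.0231,0.0049,1,2.02,-3.34,0.08,-0.0073,-0.0231,0.0049,1,2.02,-3.34,0.08,-0.0073,-0.0231,0.0049,1,2.02,-3.34,0.08,-0.0073,-0.0231,0.0049,1,2.02,-3.34,0.08,-0.0073,-0.0231,0.0049,1,2.02,-3.34,0.08,-0.0073,-0.0231,0.0049,1,2.02,-3.34,0.08,-0.0073,-0.0231,0.0049,1,2.02,-3.34,0.08,-0.0073,-0.0231,0.0049,1,2.02,-3.34,0.08,-0.0073,-0.0231,0.0049,1,2.02,-3.34,0.08,-0.0073,-0.0231,0.0049,1,2.02,-3.34,0.08,-0.0073,-0.0231,0.0049,1,2.02,-3.34,0.08,-0.0073,-0.0231,0.0049,1,2.02,-3.34,0.08,-0.0073,-0.0231,0.0049,1,2.02,-3.34,0.08,-0.0073,-0.0231,0.0049,1,2.02,-3.34,0.08,-0.0073,-0.0231,0.0049,1,0,0,0,0,0,0,1,0,0,0,0,0,0,1],
)

```text
clock: 1.77
eef_pos: [553.0, -86.2, 227.0]
eef_rot: [3.141, 0.434, 2.877]
wrist_force: [-0.5, 0.3, -0.7]
finger_gap: 0.4
finger_force: 0.0
```

```bash
python3 - <<'E'
from h import *
from cell import manip
s=manip.read_state(); print(s["clock"],s["joints"].round(3),s["finger_gap"],s["wrist_force"]); delta(s,KEY["cross"]-33*p,5)
o=[]
for n in("wrist","scene"):
    im,_=manip.camera(n); o.append(im if n=="wrist" else cv2.resize(im[180:300,220:380],(640,480)))
cv2.imwrite("pics/h1.png",cv2.resize(np.hstack(o),(800,300)))
E
```

```text
1.7667 [-0.209  0.085  1.803 -0.031  0.82  -1.499] 0.3761676947079362 [-0.46836287  0.27575275 -0.7378942 ]
total cm [ 0.01  0.1  -9.98] rot [-0.0009 -0.0019  0.0018] per row [ 0.002  0.02  -1.996] [-0.0002 -0.0004  0.0004]
```

View pics/h1.png

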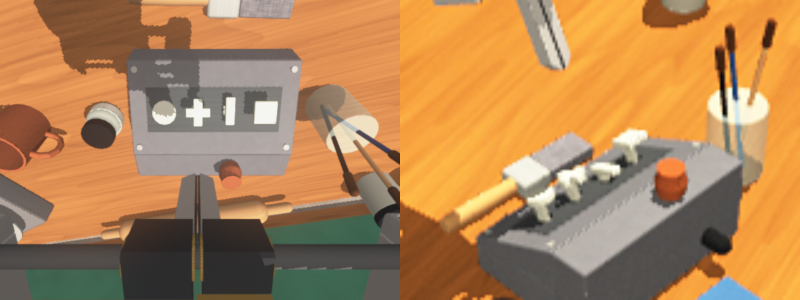

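The wrist view shows round, cross, bar and square at about x = 163, 198, 230 and 265 (row 112) with the fingertips at (197,180). The neighbouring caps will stay visible there, so I'm descending to hover.

Call:
jog_arm(
  rows=[0,0,-2,0,0,0,1,0,0.1,-2,0,0,0,1,0,0,-2,0,0,0,1,0,0,-2,0,0,0,1,0,0,-1.5,0,0,0,1,0,0,-0.5,0,0,0,1,0,0,0,0,0,0,1],
)

```text
clock: 2.45
eef_pos: [552.5, -82.7, 127.0]
eef_rot: [3.141, 0.434, 2.881]
wrist_force: [1.1, 0.5, -0.2]
finger_gap: 0.3
finger_force: 0.0
```

```bash
python3 - <<'E'
from h import *
from cell import manip
s=manip.read_state(); print(s["clock"],s["joints"].round(3)); delta(s,KEY["cross"]-33*p,1)
o=[]
for n in("wrist","scene"):
    m=manip.camera_model(n); im,dd=manip.camera(n); np.savez(f"pics/{n}2.npz",im=im,d=dd,**m); print(n,proj(m,list(KEY.values())).round(0).tolist(),proj(m,[s["eef_pos"]+8*p]))
    o.append(im if n=="wrist" else cv2.resize(im[180:300,220:380],(640,480)))
cv2.imwrite("pics/h2.png",cv2.resize(np.hstack(o),(800,300)))
E
```

```text
2.45 [-0.203  0.211  1.915 -0.044  0.583 -1.482]
total cm [ 0.05 -0.25  0.02] rot [-0.001  -0.0021 -0.0023] per row [ 0.054 -0.254  0.016] [-0.001  -0.0021 -0.0023]
wrist [[455.0, 277.0], [383.0, 276.0], [311.0, 276.0], [239.0, 276.0]] [[315.39460606 292.87205661]]
scene [[311.0, 233.0], [300.0, 241.0], [288.0, 249.0], [276.0, 257.0]] [[285.23586976 239.12917054]]
```

View pics/h2.png

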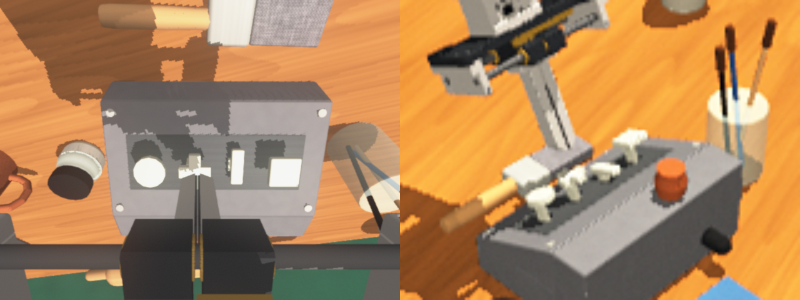

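Call:
jog_arm(
  rows=[0.05,-0.24,0,0,0,0,1,0.3,-0.08,-0.67,0,0,0,1,0.3,-0.08,-0.67,0,0,0,1,0.3,-0.08,-0.67,0,0,0,1,0,0,0,0,0,0,1,0,0,0,0,0,0,1],
)

```text
clock: 3.05
eef_pos: [562.5, -88.7, 107.0]
eef_rot: [3.141, 0.435, 2.879]
wrist_force: [0.5, 0.4, -0.2]
finger_gap: 0.6
finger_force: 0.0
```

```bash
cat >> h.py <<'E'
def check(names=("wrist",),save=None):
    from cell import manip
    for n in names:
        s=manip.read_state(); m=manip.camera_model(n); im,dd=manip.camera(n); m=dict(m,d=dd)
        X=s["eef_pos"]
        print(f"{s['clock']:.2f}",n,"tip travel/row/x off cross:",*[round(float((X+8*p-KEY['cross'])@a),1) for a in (p,ey,np.cross(ey,p))],"Fp %.1f"%(s["wrist_force"]@-p),"F",s["wrist_force"].round(1))
        hsv=cv2.cvtColor(im,cv2.COLOR_BGR2HSV); w=(hsv[...,2]>110)&(hsv[...,1]<50)
        v,u=np.where(w); ok=(dd[v,u]>0); P=pts(m,np.c_[u,v][ok])
        for k in KEY:
            q=P-KEY[k]; b=(abs(q@ey)<(5 if k=="bar" else 12))&(abs(q@np.cross(ey,p))<14); t=(q@p)[b]; t=t[(t>-6)&(t<22.5)]
            print("  ",k,len(t),(np.percentile(t,[10,25,50,75]).round(1) if len(t) else ""))
        if save: cv2.imwrite(save,im)
E
python3 -c "
from h import *
check(('wrist','scene'))"
```

```text
3.05 wrist tip travel/row/x off cross: -2.4 -0.9 -0.5 Fp -0.3 F [ 0.5  0.4 -0.2]
   square 2235 [-2.5 -2.1 -1.7 -1.3]
   bar 840 [11.5 11.8 12.2 12.6]
   cross 469 [-2.5 -1.9 -1.2  0.6]
   round 2128 [-2.5 -2.1 -1.7 -1.2]
3.10 scene tip travel/row/x off cross: -2.8 -0.9 -0.8 Fp -0.0 F [0.4 0.7 0.1]
   square 58 [-0.7 -0.2  1.  12. ]
   bar 19 [13.  13.5 14.2 15.3]
   cross 61 [-1.8 -0.3  2.8 14.1]
   round 70 [-0.7  0.   2.  11.9]
```

Call:
jog_arm(
  rows=[0.06,-0.02,-0.13,0,0,0,1,0.06,-0.01,-0.13,0,0,0,1,0,0,0,0,0,0,1],
)

```text
clock: 3.4
eef_pos: [564.0, -89.0, 105.2]
eef_rot: [3.141, 0.436, 2.879]
wrist_force: [-0.4, -1.0, 3.3]
finger_gap: 0.4
finger_force: 0.8
```

```bash
python3 -c "
from h import *
check()"
```

```text
3.40 wrist tip travel/row/x off cross: -0.2 -0.8 -1.1 Fp 3.0 F [-0.4 -1.   3.3]
   square 2289 [-2.5 -2.2 -1.7 -1.4]
   bar 855 [11.4 11.7 12.2 12.6]
   cross 508 [-2.9 -1.8 -1.1  1. ]
   round 2164 [-2.5 -2.1 -1.7 -1.3]
```

Call:
jog_arm(
  rows=[0.06,-0.02,-0.13,0,0,0,1,0.06,-0.01,-0.13,0,0,0,1,0,0,0,0,0,0,1],
)

```text
clock: 3.7
eef_pos: [565.2, -89.4, 102.6]
eef_rot: [3.141, 0.436, 2.879]
wrist_force: [-0.6, -1.0, 2.5]
finger_gap: 0.2
finger_force: 1.7
```

```bash
python3 -c "
from h import *
check()"
```

```text
3.70 wrist tip travel/row/x off cross: 2.7 -0.9 -1.2 Fp 2.4 F [-0.6 -1.   2.5]
   square 2368 [-2.5 -2.1 -1.7 -1.3]
   bar 885 [11.4 11.8 12.2 12.6]
   cross 572 [-3.7  0.6  1.7  2.8]
   round 2238 [-2.4 -2.1 -1.7 -1.2]
```

Call:
jog_arm(
  rows=[0.06,-0.02,-0.13,0,0,0,1,0,0,0,0,0,0,1],
)

```text
clock: 3.92
eef_pos: [565.8, -89.6, 101.4]
eef_rot: [3.141, 0.436, 2.879]
wrist_force: [-0.6, -1.2, 3.6]
finger_gap: 0.5
finger_force: 1.8
```

```bash
python3 -c "
from h import *
check()"
```

```text
3.92 wrist tip travel/row/x off cross: 4.1 -0.9 -1.2 Fp 3.4 F [-0.6 -1.2  3.6]
   square 2378 [-2.5 -2.2 -1.8 -1.4]
   bar 889 [11.5 11.8 12.2 12.6]
   cross 607 [-3.8  1.2  2.8  4.1]
   round 2250 [-2.5 -2.1 -1.7 -1.2]
```

Call:
jog_arm(
  rows=[0.06,-0.02,-0.13,0,0,0,1,0,0,0,0,0,0,1],
)

```text
clock: 4.13
eef_pos: [566.3, -89.7, 100.0]
eef_rot: [3.141, 0.436, 2.879]
wrist_force: [-1.1, -0.6, 3.6]
finger_gap: 0.1
finger_force: 2.0
```

```bash
python3 -c "
from h import *
check()"
```

```text
4.13 wrist tip travel/row/x off cross: 5.5 -0.9 -1.2 Fp 3.7 F [-1.1 -0.6  3.6]
   square 2410 [-2.5 -2.2 -1.7 -1.3]
   bar 895 [11.4 11.8 12.2 12.6]
   cross 657 [-3.9  0.   4.2  5.3]
   round 2285 [-2.4 -2.1 -1.7 -1.3]
```

Call:
jog_arm(
  rows=[0.06,-0.02,-0.13,0,0,0,1,0,0,0,0,0,0,1],
)

```text
clock: 4.35
eef_pos: [567.0, -89.9, 98.7]
eef_rot: [3.141, 0.436, 2.879]
wrist_force: [-1.3, 1.5, 2.9]
finger_gap: 0.8
finger_force: 1.8
```

```bash
python3 -c "
from h import *
check()"
```

```text
4.35 wrist tip travel/row/x off cross: 7.0 -0.8 -1.2 Fp 3.4 F [-1.3  1.5  2.9]
   square 2461 [-2.5 -2.1 -1.7 -1.3]
   bar 919 [11.1 11.5 11.9 12.3]
   cross 705 [-3.7 -0.3  5.6  6.5]
   round 2316 [-2.4 -2.1 -1.7 -1.3]
```

Call:
jog_arm(
  rows=[0.06,-0.02,-0.13,0,0,0,1,0,0,0,0,0,0,1],
)

```text
clock: 4.57
eef_pos: [567.5, -90.1, 97.2]
eef_rot: [3.141, 0.436, 2.879]
wrist_force: [-0.3, 0.5, 3.2]
finger_gap: 0.7
finger_force: 1.3
```

```bash
python3 -c "
from h import *
check()"
```

```text
4.57 wrist tip travel/row/x off cross: 8.6 -0.9 -1.1 Fp 3.0 F [-0.3  0.5  3.2]
   square 2482 [-2.5 -2.2 -1.7 -1.3]
   bar 1066 [-2.5 -2.1 -1.7 -1.3]
   cross 755 [-3.9 -0.6  6.9  8. ]
   round 2365 [-2.5 -2.1 -1.7 -1.2]
```

The bar has jumped up (-1.7, level with the square and round caps). I'm letting the cross go straight back along the normal.

Call:
jog_arm(
  rows=[-0.16,0.04,0.36,0,0,0,1,-0.32,0.09,0.72,0,0,0,1,-0.4,0.11,0.9,0,0,0,1,-0.4,0.11,0.9,0,0,0,1,0,0,0,0,0,0,1,0,0,0,0,0,0,1],
)

```text
clock: 5.12
eef_pos: [554.7, -86.6, 127.1]
eef_rot: [3.141, 0.437, 2.879]
wrist_force: [0.1, 0.1, 0.8]
finger_gap: 0.4
finger_force: 0.0
```

```bash
python3 -c "
from h import *
check(save='pics/up.png')
from cell import manip
s=manip.read_state();delta(s,KEY['round']-(33-9)*p,6)"
```

```text
5.12 wrist tip travel/row/x off cross: -24.1 -0.9 -1.6 Fp 0.7 F [0.1 0.1 0.8]
   square 1856 [-2.5 -2.2 -1.8 -1.3]
   bar 792 [-2.5 -2.1 -1.7 -1.3]
   cross 1038 [-2.4 -2.1 -1.6 -1. ]
   round 1762 [-2.5 -2.1 -1.7 -1.3]
total cm [-0.87 -4.02 -0.74] rot [-0.0003  0.0003 -0.0009] per row [-0.146 -0.67  -0.124] [-0.0001  0.     -0.0002]
```

View pics/up.png

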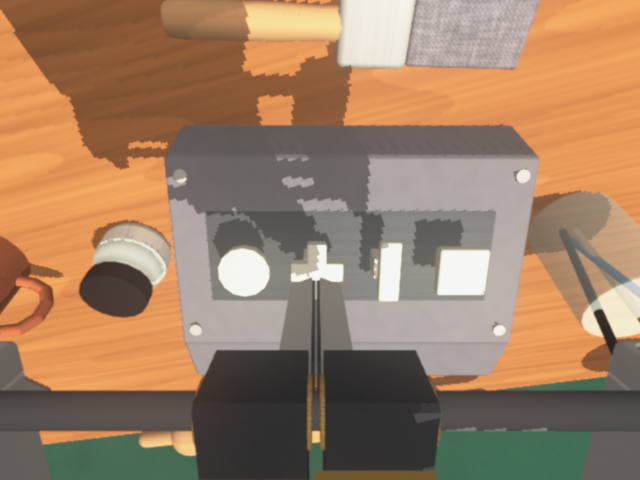

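All four are up: round (244,272), cross (317,262), bar (389,272), square (463,272). Now I'm moving over to the round key.

Call:
jog_arm(
  rows=[-0.2,-0.8,0,0,0,0,1,-0.22,-1,0,0,0,0,1,-0.22,-1,0,0,0,0,1,-0.23,-0.9,-0.3,0,0,0,1,0,-0.3,-0.44,0,0,0,1,0,0,0,0,0,0,1,0,0,0,0,0,0,1],
)

```text
clock: 5.75
eef_pos: [545.8, -126.4, 118.1]
eef_rot: [3.141, 0.435, 2.879]
wrist_force: [-0.2, 0.1, 0.4]
finger_gap: 0.5
finger_force: 0.0
```

```bash
sed -i "s/KEY\['cross'\])@a/KEY['round'])@a/" h.py; python3 -c "
from h import *
check()"
```

```text
5.75 wrist tip travel/row/x off cross: -15.2 0.3 0.5 Fp 0.5 F [-0.2  0.1  0.4]
   square 2094 [-2.5 -2.2 -1.7 -1.2]
   bar 859 [-2.5 -2.2 -1.8 -1.3]
   cross 1594 [-2.5 -2.  -1.6 -1. ]
   round 876 [-2.4 -2.  -1.6 -1.2]
```

Call:
jog_arm(
  rows=[0.16,-0.04,-0.36,0,0,0,1,0.16,-0.04,-0.36,0,0,0,1,0.16,-0.04,-0.36,0,0,0,1,0.06,-0.02,-0.14,0,0,0,1,0.06,-0.02,-0.14,0,0,0,1,0.06,-0.01,-0.14,0,0,0,1,0.06,-0.02,-0.14,0,0,0,1,0.06,-0.02,-0.14,0,0,0,1,0.06,-0.01,-0.14,0,0,0,1,0.06,-0.02,-0.14,0,0,0,1,0.06,-0.02,-0.14,0,0,0,1,0.06,-0.01,-0.14,0,0,0,1,0.06,-0.02,-0.14,0,0,0,1,0.06,-0.02,-0.14,0,0,0,1,0.06,-0.02,-0.14,0,0,0,1,0,0,0,0,0,0,1],
)

```text
clock: 7.13
eef_pos: [558.1, -129.9, 90.9]
eef_rot: [3.141, 0.436, 2.879]
wrist_force: [-1.1, 3.1, 2.0]
finger_gap: 0.3
finger_force: 1.7
```

```bash
python3 -c "
from h import *
check()"
```

```text
7.13 wrist tip travel/row/x off cross: 14.8 0.2 0.4 Fp 2.6 F [-1.1  3.1  2. ]
   square 2853 [-2.5 -2.1 -1.7 -1.2]
   bar 1130 [-2.5 -2.2 -1.8 -1.4]
   cross 2165 [-2.4 -2.  -1.6 -0.9]
   round 1063 [-3.5  0.9 11.4 13.9]
```

Call:
jog_arm(
  rows=[0.06,-0.02,-0.14,0,0,0,1,0.06,-0.02,-0.14,0,0,0,1,0.04,-0.01,-0.09,0,0,0,1,0,0,0,0,0,0,1],
)

```text
clock: 7.52
eef_pos: [559.7, -130.4, 87.4]
eef_rot: [3.141, 0.436, 2.879]
wrist_force: [-0.5, 3.6, 3.7]
finger_gap: 0.4
finger_force: 2.0
```

Call:
jog_arm(
  rows=[0.02,-0.01,-0.05,0,0,0,1,0,0,0,0,0,0,1],
)

```text
clock: 7.68
eef_pos: [559.8, -130.5, 86.9]
eef_rot: [3.141, 0.436, 2.879]
wrist_force: [0.2, 4.2, 3.7]
finger_gap: 0.5
finger_force: 2.0
```

Call:
jog_arm(
  rows=[0.02,-0.01,-0.05,0,0,0,1,0,0,0,0,0,0,1],
)

```text
clock: 7.85
eef_pos: [560.0, -130.6, 86.5]
eef_rot: [3.141, 0.436, 2.879]
wrist_force: [0.2, 3.8, 5.2]
finger_gap: 0.6
finger_force: 2.0
```

Call:
jog_arm(
  rows=[0.01,0,-0.03,0,0,0,1,0,0,0,0,0,0,1],
)

```text
clock: 8.02
eef_pos: [560.1, -130.6, 86.2]
eef_rot: [3.141, 0.436, 2.879]
wrist_force: [0.0, 4.3, 4.2]
finger_gap: 0.7
finger_force: 2.1
```

Call:
jog_arm(
  rows=[0.02,0,-0.05,0,0,0,1,0,0,0,0,0,0,1],
)

```text
clock: 8.18
eef_pos: [560.3, -130.6, 85.7]
eef_rot: [3.141, 0.436, 2.879]
wrist_force: [0.3, 4.2, 5.0]
finger_gap: 0.5
finger_force: 2.1
```

```bash
python3 -c "
from h import *
check()"
```

```text
8.18 wrist tip travel/row/x off cross: 20.6 0.0 0.5 Fp 4.9 F [0.3 4.2 5. ]
   square 3004 [-2.5 -2.1 -1.7 -1.2]
   bar 1221 [-2.4 -2.1 -1.7 -1.3]
   cross 2307 [-2.4 -2.  -1.6 -0.9]
   round 1291 [-3.3  0.9  9.8 19.1]
```

Call:
jog_arm(
  rows=[0.02,-0.01,-0.05,0,0,0,1,0,0,0,0,0,0,1],
)

```text
clock: 8.4
eef_pos: [560.5, -130.7, 85.3]
eef_rot: [3.141, 0.436, 2.879]
wrist_force: [-0.2, 3.3, 5.2]
finger_gap: -0.0
finger_force: 2.9
```

Call:
jog_arm(
  rows=[0.02,0,-0.05,0,0,0,1,0,0,0,0,0,0,1],
)

```text
clock: 8.57
eef_pos: [560.8, -130.8, 85.2]
eef_rot: [3.141, 0.437, 2.879]
wrist_force: [-4.9, 4.5, 12.4]
finger_gap: 0.6
finger_force: 7.0
```

Force rose to 13 N with travel stopping, so the key is at its bottom stop. Releasing.

Call:
jog_arm(
  rows=[-0.08,0.02,0.18,0,0,0,1,-0.16,0.04,0.36,0,0,0,1,-0.4,0.11,0.9,0,0,0,1,-0.6,0.16,1.35,0,0,0,1,-0.8,0.22,1.8,0,0,0,1,-0.4,0.11,0.9,0,0,0,1,0,0,0,0,0,0,1,0,0,0,0,0,0,1],
)

```text
clock: 9.23
eef_pos: [536.1, -124.2, 139.7]
eef_rot: [3.141, 0.436, 2.879]
wrist_force: [-0.0, 0.1, -0.5]
finger_gap: 0.4
finger_force: 0.0
```

```bash
python3 -c "
from h import *
check(('wrist',),save='pics/fin.png')"
```

```text
9.23 wrist tip travel/row/x off cross: -38.9 -0.0 0.4 Fp -0.5 F [-0.   0.1 -0.5]
   square 1710 [-2.6 -2.2 -1.8 -1.3]
   bar 713 [-2.5 -2.1 -1.7 -1.3]
   cross 1292 [-2.5 -2.1 -1.6 -1. ]
   round 1367 [11.4 11.8 12.2 12.7]
```

View pics/fin.png

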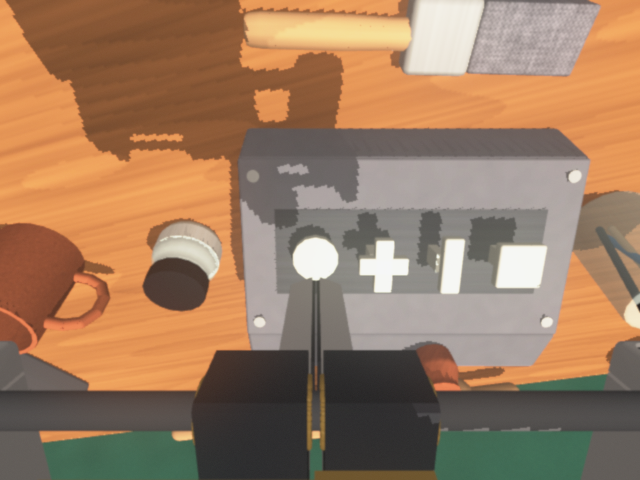

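The round key (316,258) sits latched about 14 mm down. The cross (384,265), bar (453,266) and square (521,266) are up, and the pot and jars are undisturbed.

```bash
python3 -c "
from cell import manip
print(manip.sign_off())"
```

```text
the job is handed in; nothing more can be done
None
```

The job is handed in: easing the cross key down popped the bar key up so all four stood up, then the round key was pressed to its stop (about 14 N at most) and stayed locked with the other three up, the gripper touching nothing, at about 9 s.

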